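Rack repaired castle wall panels by length

TASK

The four repaired castle wall panels have dried and stand in mixed order in the wire drying rack. Move them to the stepped wooden kit rack so that they stand in a row in order of length, the shortest in its shortest frame and so on up to the longest in its longest, each on edge with battlements up and fully down in its frame. Do not disturb the glue tube or the figure.

Things in the scene. Friction and masses are not known exactly. Their poses are not given: they have to be found in the camera images.
- panel_90_mid (a point): The shortest of four stone-coloured toy-castle wall panels with battlements: 90 mm long, 63 mm high on edge, 12 mm thick (tapering to 6 mm at the top). The point is its centre, half-way up (31.5 mm above its pegs). Own x points up to the battlements, y along its length, z across its thickness. Loose, about 30 g; it may face either way.
- panel_105_mid (a point): The second shortest of four stone-coloured toy-castle wall panels with battlements: 105 mm long, 65 mm high on edge, 12 mm thick (tapering to 6 mm at the top). The point is its centre, half-way up (32.5 mm above its pegs). Own x points up to the battlements, y along its length, z across its thickness. Loose, about 30 g; it may face either way.
- panel_118_mid (a point): The second longest of four stone-coloured toy-castle wall panels with battlements: 118 mm long, 69 mm high on edge, 12 mm thick (tapering to 6 mm at the top). The point is its centre, half-way up (34.5 mm above its pegs). Own x points up to the battlements, y along its length, z across its thickness. Loose, about 30 g; it may face either way.
- panel_130_mid (a point): The longest of four stone-coloured toy-castle wall panels with battlements: 130 mm long, 69 mm high on edge, 12 mm thick (tapering to 6 mm at the top). The point is its centre, half-way up (34.5 mm above its pegs). Own x points up to the battlements, y along its length, z across its thickness. Loose, about 30 g; it may face either way.
- kit_rack: Fixed stepped wooden rack on the plywood board (board top 135 mm above the table), 160 mm along its y, with four chamfered wooden frames lying along its x, centres at y = -60 (99 mm long inside), -20 (114), +20 (127), +60 mm (139). Each is 16 mm wide inside (28 mm between seated panels), 27 mm high, with a groove for the pegs. Origin: middle of its underside, z up. A seated panel's centre is 7 mm plus half its height above the origin.
- drying_rack: Fixed steel tray, on the same board, 124 x 168 mm, with wire hoops 24 mm high on both sides of four places lying along its x, at y = -66, -22, +22, +66 mm. A panel stands on edge in each, along x; 32 mm are free between neighbouring panels, so open the fingers only part-way and grip above the hoops, 10 to 15 mm over the panel's centre. Origin: middle of its underside, z up.
- glue_tube: White glue tube, 136 mm long (own y), 41 wide, 28 high, lying loose near the board's front edge; origin in the middle of its underside. Not to be disturbed.
- figure: Grey knight figure on a round foot, 26 mm across, 47 high, standing loose at the board's far edge, between the racks; origin in the middle of its underside. Not to be disturbed.

How it is judged:
At the end, for the whole second after the job is handed in: Each panel stands at rest in the frame of the kit rack graded for its length: centre within 9 mm of the frame's centre along and across, no more than 6 mm above its seated height, upright within 0.2 rad with battlements up, and along the frame within 0.12 rad (x of panel_90_mid in the frame of kit_rack between -0.009 and 0.009 m and y of panel_90_mid in the frame of kit_rack between -0.069 and -0.051 m and z of panel_90_mid in the frame of kit_rack below 0.0442 m and angle between each of panel_90_mid, panel_105_mid, panel_118_mid, panel_130_mid's own x axis and vertical below 0.2 rad and angle between the y axis of each of panel_90_mid, panel_105_mid, panel_118_mid, panel_130_mid and the x axis of kit_rack, either way round below 0.12 rad and linear speed of each of panel_90, panel_105, panel_118, panel_130 below 0.02 m/s and angular speed of each of panel_90, panel_105, panel_118, panel_130 below 0.2 rad/s and x of panel_105_mid in the frame of kit_rack between -0.009 and 0.009 m and y of panel_105_mid in the frame of kit_rack between -0.029 and -0.011 m and z of panel_105_mid in the frame of kit_rack below 0.0452 m and x of panel_118_mid in the frame of kit_rack between -0.009 and 0.009 m and y of panel_118_mid in the frame of kit_rack between 0.011 and 0.029 m and z of each of panel_118_mid, panel_130_mid in the frame of kit_rack below 0.0472 m and x of panel_130_mid in the frame of kit_rack between -0.009 and 0.009 m and y of panel_130_mid in the frame of kit_rack between 0.051 and 0.069 m); the robot touches nothing.
It fails at once if the glue tube is shoved or knocked (moved more than 20 mm or tipped) (distance of glue_tube from where it was at the start of the episode above 0.02 m or angle between glue_tube's own z axis and vertical above 0.5 rad).
It fails at once if the figure is shoved or knocked (moved more than 20 mm or tipped) (distance of figure from where it was at the start of the episode above 0.02 m or angle between figure's own z axis and vertical above 0.5 rad).
It also fails if it takes over 104 s, if anything falls off the work surface, if the arm or the gripper's body presses on something with over 40 N, if the wrist force passes 120 N, or if a joint passes its speed limit or range.

ROBOT

A 6-joint arm with a two-finger parallel gripper is mounted at the origin on a cart in front of the work surface, level with it; the furniture and walls round the work are solid. World frame = base frame: x ahead of the robot, y to its left, z up, the work surface at z = 0. Lengths are in m, angles in rad, forces in N, time in s.
With the tool pointing down it reaches from about 0.225 to 0.875 m from the base axis. Payload 3.4 kg.
Tool frame: the origin (TCP) lies on the centre line of the jaws, within the pads' length; the fingertips stand 14 mm ahead of it and the grasp point (between the pads) lies 5 mm behind it (bot.tips_ahead is the distance from the TCP to the fingertips, in m); z points along the fingers, y is the line along which they close (so a half turn about z gives the same grasp; the last joint's range is limited). The gripper opens to 85 mm and grips with 20 to 120 N. Pads are 22 mm wide; open, the fingers measure 114 mm over their backs; the gripper's body (76 mm by 85 mm) begins 54 mm behind the grasp point. The pads swing forward as they close: fully open they stand 13 mm farther back than shut.
Start: joints at [-1.287, 0.276, 1.505, -0, 1.361, -0.121], TCP at [0.226, -0.529, 0.245] pointing down, gripper open.
Joint ranges: [-2.89, 2.89], [-0.75, 2.08], [0.22, 2.7], [-1.18, 4.32], [0.11, 2.71], [-2.7, 2.7]. Speed limits (rad/s): [2.57, 2.57, 3.14, 3.14, 3.14, 3.14].

INTERFACE

Orientations are given as a unit quaternion [w, x, y, z].
In Python, from cell import bot gives the robot as it stands.
- The arm moves only by the tool apply_moves, never from a script. Its argument "plan" is a list that holds one entry, the list of rows, each a list of 7 numbers: the turn, a rotation vector about the tool's x, y, z in rad, then the shift along the tool's x, y, z in cm, then the closure, from -1 (fully open) to 1 (shut). In form: [[[wx, wy, wz, tx, ty, tz, hand], ...]]. A call has 1 to 12 rows; each row is the pose to reach, as a shift and turn from the pose commanded when the call began, along the tool's axes at that moment; what a row does not reach only later rows make up. A row lasts 1/12 s, in which the tool goes at most 41.7 mm and 7.16 degrees, less where a joint would pass 70% of its speed; a pose out of reach is approached as far as the arm can. A call with a gripper value outside its range is refused whole. The fingers move at their own pace and stop on an object; "force" is the grip in N (left out, the last holds). Time passes only in rows, so rows that repeat a pose let the fingers close. It gives the time, the measured TCP pose, the force, the opening and the grip force at its end, in the units of the state.
- bot.sense(): the state, without advancing time (a new reading comes with each control period).
- bot.camera(name): name is "scene" or "top"; returns the picture (420x560x3 uint8, blue, green, red); there is no depth.
- bot.camera_info(name): a dict with "fx", "fy", "cx", "cy" (pixels), "xyz" and "attitude" of the camera in the world. Camera axes: x right, y down, z forward; pixel columns grow to the right and rows downward; lengths in m; the calibration is good to about 2 mm. A picture is of the moment at which its call begins. camera_info takes no time and is no camera call.
- bot.hand_in(): hands the job in; it is judged then, once.
The state is a dict: "time_s": time; "q": joint angles; "joint_vel": joint speeds; "tau": joint torques, N m; "eef_pos": TCP position; "tool_rot": TCP orientation; "contact_force": force on the tool from outside, world axes, zero at the start; "wrist_torque": the same for the moment, N m; "gripper_width": opening from 0.0 (shut) to 1.0 (fully open); "finger_force": force on a finger pad.
Only numpy, scipy, OpenCV 4.12 (cv2) and the standard library are available. Lean on these libraries where they do the work, as an engineer would, in place of code of your own. Each camera call takes 0.05 s, during which the arm holds its last target. There are 200 camera calls.

## Working session

There is one attempt and no reset: what is moved stays moved. The work goes in short steps, Python scripts to look and compute and a tool call to move; the robot and the scene stay as the last step left them, time stands still between calls to the robot, and variables do not carry over. Pictures are saved under pics/ and viewed, at most 14 in all, crops included, and the job is handed in when it is done.

Besides the shell and the picture viewer there is one more tool, called after "Request:" as a command line: name --argument value ..., lists and objects as JSON in quotes. apply_moves: Moves the arm, as the interface text tells. Its arguments: {"type":"object","properties":{"plan":{"type":"array","items":{"type":"array","items":{"type":"array","items":{"type":"number"}}}},"force":{"type":"number"}},"required":["plan"]}

```bash
mkdir -p pics; ls; python3 - <<'E'
from cell import bot
import cv2
for n in("scene","top"):
    cv2.imwrite(f"pics/{n}0.png",bot.camera(n)); print(bot.camera_info(n))
s=bot.sense();print(s)
E
```

```text
pics
{'fx': 507.1649961998166, 'fy': 507.1649961998166, 'cx': 286.89106787381434, 'cy': 203.3005345354884, 'xyz': array([0.49914277, 0.42036322, 0.81996285]), 'attitude': array([-0.02279945,  0.04874771,  0.93297525, -0.35589469])}
{'fx': 501.3278480017542, 'fy': 501.3278480017542, 'cx': 272.6720291637818, 'cy': 209.36420268505321, 'xyz': array([ 0.25708107, -0.15225342,  1.06627004]), 'attitude': array([-0.07508025,  0.73238839, -0.67272375,  0.0735728 ])}
{'time_s': 0.1, 'q': array([-1.28701158e+00,  2.76555656e-01,  1.50599840e+00,  1.26799482e-05,
        1.36067493e+00, -1.20999534e-01]), 'joint_vel': array([-8.87085910e-05, -3.40445385e-04, -3.26166978e-03, -1.30136437e-03,
        1.27926798e-03,  1.08701611e-03]), 'tau': array([ 1.50941913e-03, -4.17700446e+01, -2.46404654e+01, -1.72218874e-04,
        5.71168202e-03,  4.18399907e-06]), 'eef_pos': array([ 0.22632438, -0.5281157 ,  0.24451579]), 'tool_rot': array([-8.15960130e-04,  9.79588468e-01,  2.01011851e-01, -6.03401317e-05]), 'contact_force': array([-0.54606284, -0.52192656,  0.02358577]), 'wrist_torque': array([ 0.04559387, -0.01842763, -0.04300621]), 'finger_force': 0.0, 'gripper_width': 0.9968270062773426}
```

View pics/top0.png

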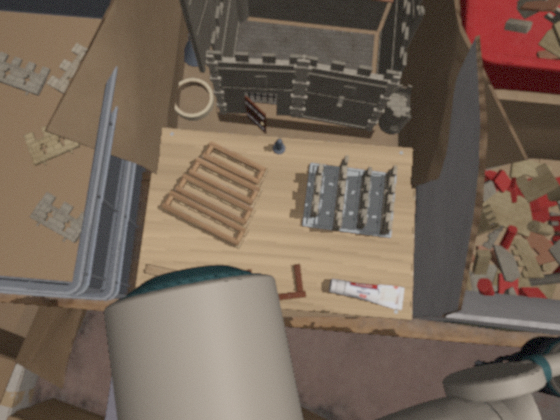

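View pics/scene0.png

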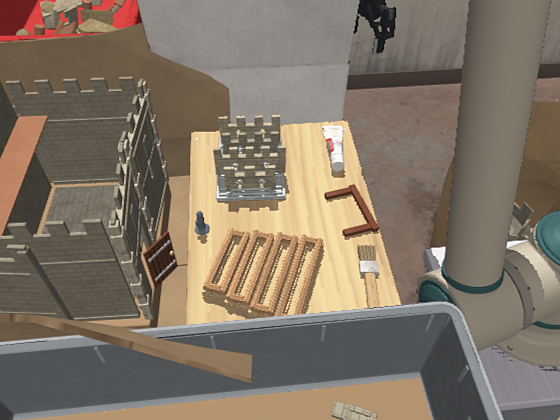

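The top view shows the kit rack around (213,193), the drying rack around (350,198), the figure at (279,145) and the glue at (367,293). Next I'll enlarge the two racks.

```bash
cat > h.py <<'E'
import numpy as np, cv2
from scipy.spatial.transform import Rotation as R
from cell import bot
def rot(q): return R.from_quat(np.roll(q,-1))
def ray(n,uv):
    c=bot.camera_info(n); d=np.array([(uv[0]-c['cx'])/c['fx'],(uv[1]-c['cy'])/c['fy'],1.])
    return c['xyz'],rot(c['attitude']).apply(d)
def at(n,uv,z):
    o,d=ray(n,uv); return o+d*(z-o[2])/d[2]
def pix(n,p):
    c=bot.camera_info(n); v=rot(c['attitude']).inv().apply(np.array(p)-c['xyz'])
    return np.round([c['fx']*v[0]/v[2]+c['cx'],c['fy']*v[1]/v[2]+c['cy']],1)
def crop(src,x0,y0,x1,y1,k,out):
    im=cv2.imread(src)[y0:y1,x0:x1]; im=cv2.resize(im,None,fx=k,fy=k,interpolation=cv2.INTER_CUBIC)
    for i in range((x0+9)//10*10,x1,10): cv2.putText(im,str(i),((i-x0)*k,9),0,.33,(0,0,255)) ; cv2.line(im,((i-x0)*k,10),((i-x0)*k,16),(0,0,255))
    for j in range((y0+9)//10*10,y1,10): cv2.putText(im,str(j),(0,(j-y0)*k+4),0,.33,(0,0,255)); cv2.line(im,(22,(j-y0)*k),(28,(j-y0)*k),(0,0,255))
    cv2.imwrite(out,im)
E
python3 - <<'E'
from h import *
crop('pics/top0.png',295,145,405,245,6,'pics/t1.png')
crop('pics/top0.png',155,135,285,250,5,'pics/t2.png')
crop('pics/scene0.png',185,105,335,320,5-2,'pics/s1.png')
for n,uv in(("top",(234,193-0)),("top",(350,198)),("top",(279,150)),("scene",(200,233)),("top",(160,130)),("top",(412,148))): print(uv,at(n,uv,.135))
E
```

```text
(234, 193) [ 0.48146791 -0.06543221  0.135     ]
(350, 198) [ 0.49067099 -0.28715002  0.135     ]
(279, 150) [ 0.57486301 -0.14413275  0.135     ]
(200, 233) [ 0.58408347 -0.13455753  0.135     ]
(160, 130) [0.59574036 0.09196591 0.135     ]
(412, 148) [ 0.6013999  -0.40280051  0.135     ]
```

View pics/t1.png

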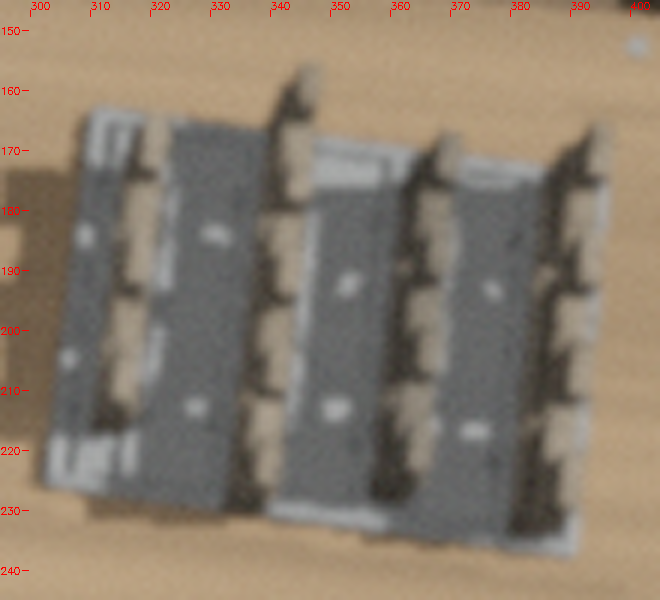

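View pics/t2.png

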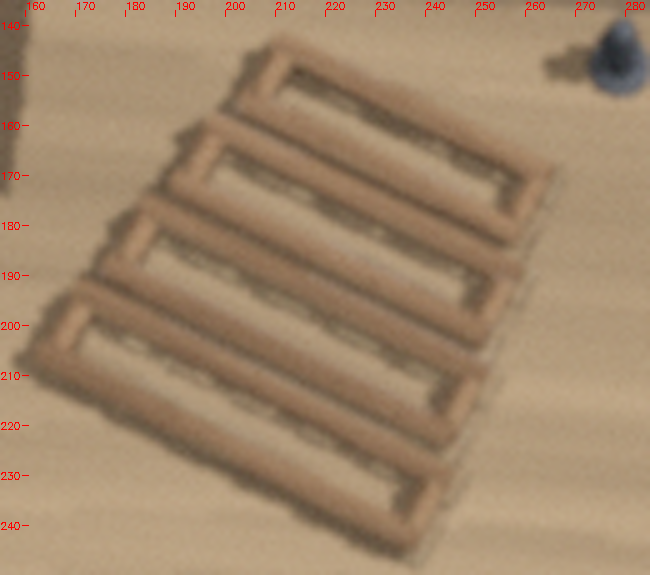

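View pics/s1.png

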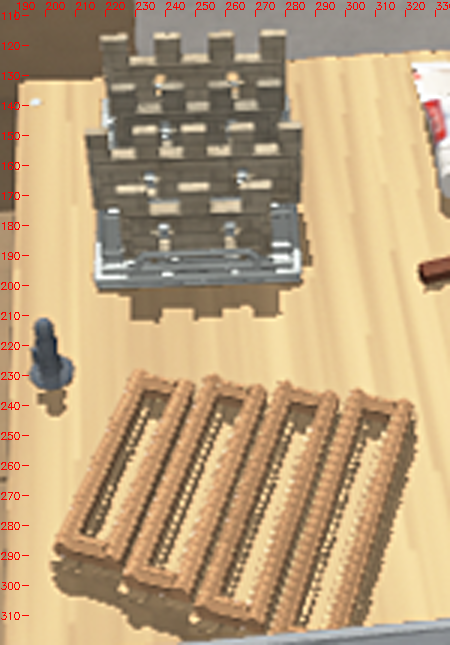

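The crops show panels in the drying rack, left to right at u≈318 (short), 343 (longest), 367 and 392. The kit frames run from the shortest, at the top by the figure, to the longest at the bottom left. Now I'll measure them.

```bash
python3 - <<'E'
from h import *
np.set_printoptions(precision=4,suppress=True)
for n,a,b in(("A",(322,164.7),(315.8,215.8)),("B",(347,156.7),(339.7,229.7)),("C",(370,167.5),(365.3,226.7)),("D",(395,165.8),(389.2,231.7))):
    p,q=at("top",a,.205),at("top",b,.205); d=p-q; print(n,p,q,"len",np.hypot(*d[:2]),"mid",(p+q)/2,"ang",np.degrees(np.arctan2(d[1],d[0])))
T=[at("top",u,.138) for u in((309.2,162.5),(302,226.2),(390.8,237.5),(396.3,175))]
print(np.array(T),np.mean(T,0),[np.linalg.norm(T[i]-T[i-1]) for i in range(4)])
F={1:[(210,142.6),(201.4,155.4),(265.4,168.6),(258.6,183.6)],2:[(196.4,158.6),(188.4,172),(259,188.6),(252,204.4)],3:[(184,174.6),(175,189),(252.4,205.4),(243.6,224)],4:[(171.4,192),(160,207.4),(244,228),(236,245)]}
S={1:[(230.7,229),(249,232.7),(204,286),(223.3,292.3)],2:[(255.3,231),(274,235),(226.7,297.7),(247.7,304.3)],3:[(278.3,232.7),(297.7,237.3),(250,305.7),(272.7,313)]}
for k,v in F.items():
    P=np.array([at("top",u,.16) for u in v]); d=(P[2]+P[3]-P[0]-P[1]); print(k,"top",P.mean(0),np.degrees(np.arctan2(d[1],d[0])),np.linalg.norm(d)/2)
    if k in S:
        P=np.array([at("scene",u,.16) for u in S[k]]); d=(P[0]+P[1]-P[2]-P[3]); print(k,"scene",P.mean(0),np.degrees(np.arctan2(d[1],d[0])),np.linalg.norm(d)/2)
E
```

```text
A [ 0.5301 -0.2238  0.205 ] [ 0.4359 -0.2189  0.205 ] len 0.09427956119527652 mid [ 0.483  -0.2213  0.205 ] ang -2.979656237053375
B [ 0.5489 -0.2677  0.205 ] [ 0.4148 -0.262   0.205 ] len 0.13422367030750068 mid [ 0.4819 -0.2649  0.205 ] ang -2.3976815570863246
C [ 0.5323 -0.3098  0.205 ] [ 0.4239 -0.3063  0.205 ] len 0.1083844622391643 mid [ 0.4781 -0.3081  0.205 ] ang -1.8487957784865456
D [ 0.5393 -0.3544  0.205 ] [ 0.4187 -0.3483  0.205 ] len 0.12080970309106484 mid [ 0.479  -0.3514  0.205 ] ang -2.90345797148805
[[ 0.5536 -0.2044  0.138 ]
 [ 0.4277 -0.1995  0.138 ]
 [ 0.4205 -0.3669  0.138 ]
 [ 0.543  -0.3732  0.138 ]] [ 0.4862 -0.286   0.138 ] [np.float64(0.16919022358854577), np.float64(0.1259882647946161), np.float64(0.16758167782094344), np.float64(0.12271245026111617)]
1 top [ 0.5344 -0.0613  0.16  ] -111.57009028620818 0.11938895212745157
1 scene [ 0.5375 -0.0578  0.16  ] -112.27464469288911 0.11770436715769143
2 top [ 0.4972 -0.0463  0.16  ] -111.96862233168424 0.13348064881072266
2 scene [ 0.4999 -0.0413  0.16  ] -112.17456629410138 0.13434797714074373
3 top [ 0.4625 -0.0309  0.16  ] -111.10325583377761 0.14296663270456034
3 scene [ 0.4636 -0.0284  0.16  ] -111.97729724680042 0.1445042201360494
4 top [ 0.4235 -0.0149  0.16  ] -111.57802577463163 0.15472382971297197
```

```bash
python3 - <<'E'
from h import *
np.set_printoptions(precision=4,suppress=True)
for n,a,b,z in(("B",(214,148.3),(285,145.7),.208),("D",(218.3,117.7),(280,115),.208)):
    p,q=at("scene",a,z),at("scene",b,z); print(n,p,q,np.linalg.norm(p-q),(p+q)/2)
for y,L in((-.2207,.09),(-.2645,.13),(-.308,.105),(-.3517,.118)):
    print([pix("scene",(.4855+s*L/2,y,.205)) for s in(1,-1)])
im=cv2.imread('pics/scene0.png')[108:205,200:300]; cv2.imwrite('pics/s2.png',cv2.resize(im,None,fx=6,fy=6,interpolation=cv2.INTER_CUBIC))
E
```

```text
B [ 0.5514 -0.2671  0.208 ] [ 0.4242 -0.2615  0.208 ] 0.12724942188447577 [ 0.4878 -0.2643  0.208 ]
D [ 0.5422 -0.3531  0.208 ] [ 0.4246 -0.3498  0.208 ] 0.11766351832352069 [ 0.4834 -0.3514  0.208 ]
[array([226.6, 166.7]), array([278.2, 163.1])]
[array([214.7, 150.5]), array([286.9, 145.7])]
[array([221.2, 134.2]), array([277.7, 130.6])]
[array([217.2, 119.5]), array([278.9, 115.7])]
```

View pics/s2.png

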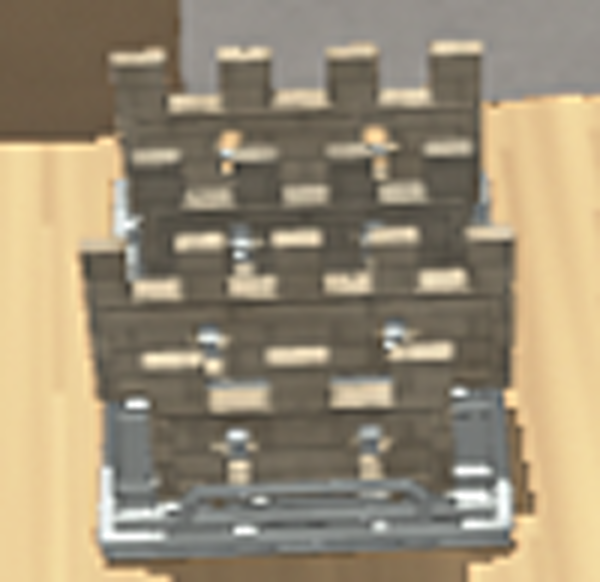

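Both views agree: A = panel 90, B = 130, C = 105 and D = 118, with drying-rack yaw about −2.6° and kit-rack x axis at 67.9°. I'll start with D, going to a pose above it first.

```bash
cat >> h.py <<'E'
DRY=-2.6; KIT=67.9
def rel(T):
    """rows for world targets (x,y,z,yaw deg) from the measured pose, tool straight down"""
    s=bot.sense(); p=s['eef_pos']; r=rot(s['tool_rot'])
    print('t',s['time_s'],'pos',p.round(4),'yaw',round(np.degrees(np.arctan2(*r.apply([1,0,0])[1::-1])),2),'tilt',round(float(np.degrees(np.arccos(-r.apply([0,0,1])[2]))),2),'F',s['contact_force'].round(1),'w',round(s['gripper_width']*85,1),'ff',round(s['finger_force'],1),'q',s['q'].round(2))
    for x,y,z,a in T:
        g=R.from_euler('z',a,degrees=True)*R.from_rotvec([np.pi,0,0])
        print(np.round((r.inv()*g).as_rotvec(),3).tolist(), np.round(r.inv().apply(np.array([x,y,z])-p)*100,2).tolist())
E
python3 -c "
from h import *
rel([(.482,-.3516,.275,DRY),(.482,-.3516,.181,DRY)])"
```

```text
t 0.1 pos [ 0.2263 -0.5281  0.2445] yaw 23.19 tilt 0.09 F [-0.5 -0.5  0. ] w 84.7 ff 0.0 q [-1.29  0.28  1.51  0.    1.36 -0.12]
[-0.002, 0.0, 0.45] [30.45, -6.16, -3.03]
[-0.002, 0.0, 0.45] [30.45, -6.15, 6.37]
```

Request:
apply_moves --plan '[[[0,0,0.15,10,-2,-3,0.25],[0,0,0.45,30.4,-6.15,-3,0.25],[0,0,0.45,30.4,-6.15,-3,0.25],[0,0,0.45,30.4,-6.15,-3,0.25],[0,0,0.45,30.4,-6.15,-3,0.25],[0,0,0.45,30.4,-6.15,-3,0.25],[0,0,0.45,30.4,-6.15,-3,0.25],[0,0,0.45,30.4,-6.15,-3,0.25],[0,0,0.45,30.4,-6.15,-3,0.25],[0,0,0.45,30.4,-6.15,-3,0.25],[0,0,0.45,30.4,-6.15,-3,0.25],[0,0,0.45,30.4,-6.15,-3,0.25]]]' --force 40

```text
time_s: 1.1
eef_pos: [0.4806, -0.3529, 0.2749]
tool_rot: [-0.0, 1.0, -0.023, -0.001]
contact_force: [0.8, -0.1, -0.6]
gripper_width: 0.376
finger_force: 0.0
```

```bash
python3 -c "
from h import *
rel([(.482,-.3516,.181,DRY)])
print(bot.tips_ahead)
cv2.imwrite('pics/s3.png',bot.camera('scene'))
crop('pics/s3.png',190,60,340,230,4,'pics/s3c.png')"
```

```text
t 1.1 pos [ 0.4806 -0.3529  0.2749] yaw -2.66 tilt 0.07 F [ 0.8 -0.1 -0.6] w 31.9 ff 0.0 q [-0.75  0.29  1.41 -0.    1.44  0.87]
[-0.0, 0.001, -0.001] [0.15, -0.14, 9.39]
0.014
```

View pics/s3c.png

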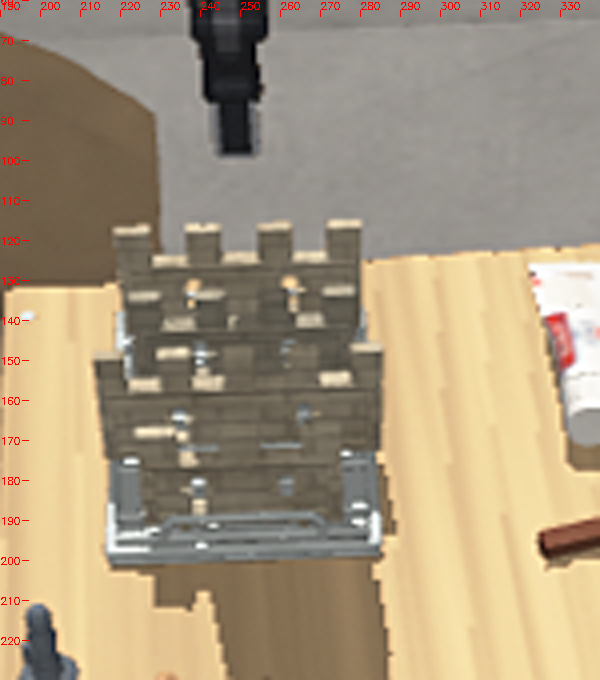

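The hand tips (249,98) hang almost centrally over panel D, whose merlons span u 219.5–280. I'll check the calibration against the tip and go down.

```bash
python3 -c "
from h import *
for y in(-.3529+.016+.014,-.3529+.016): print(pix('scene',(.4806,y,.2609)),pix('scene',(.4906,y,.2609)),pix('scene',(.4806+.011,y,.2609)),pix('scene',(.4806-.011,y,.2609)))"
```

```text
[250.3 102.8] [244.8 103.2] [244.2 103.2] [256.5 102.5]
[249.9  98.1] [244.3  98.4] [243.8  98.5] [255.9  97.8]
```

Request:
apply_moves --plan '[[[0,0,0,0,-0.1,4,0.25],[0,0,0,0,-0.1,7,0.25],[0,0,0,0,-0.1,8.5,0.25],[0,0,0,0,-0.1,9.4,0.25],[0,0,0,0,-0.1,9.4,0.25],[0,0,0,0,-0.1,9.4,0.25]]]'

```text
time_s: 1.65
eef_pos: [0.4814, -0.3522, 0.1818]
tool_rot: [0.0, 1.0, -0.023, 0.0]
contact_force: [0.4, -0.7, 0.1]
gripper_width: 0.372
finger_force: 0.0
```

```bash
python3 -c "
from h import *
rel([])
cv2.imwrite('pics/s4.png',bot.camera('top'))
crop('pics/s4.png',280,120,420,260,4,'pics/s4c.png')"
```

```text
t 1.65 pos [ 0.4814 -0.3522  0.1818] yaw -2.66 tilt 0.04 F [ 0.4 -0.7  0.1] w 31.7 ff 0.0 q [-0.75  0.35  1.56 -0.    1.23  0.87]
```

View pics/s4c.png

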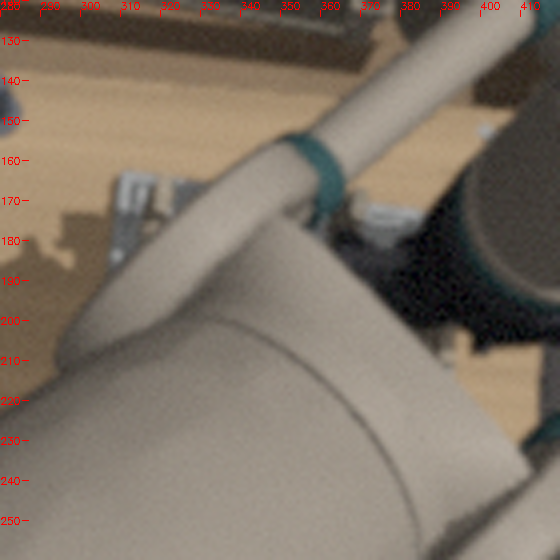

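The arm hides the panels in the top view, so it's no use while working. The scene camera agrees with the robot to about 1.5 mm. Next: close and lift.

Request:
apply_moves --plan '[[[0,0,0,0,0,0,1],[0,0,0,0,0,0,1],[0,0,0,0,0,0,1],[0,0,0,0,0,0,1],[0,0,0,0,0,0,1],[0,0,0,0,0,0,1],[0,0,0,0,0,-3,1],[0,0,0,0,0,-6,1],[0,0,0,0,0,-9,1],[0,0,0,0,0,-10,1],[0,0,0,0,0,-10,1]]]' --force 40

```text
time_s: 2.62
eef_pos: [0.483, -0.3524, 0.2847]
tool_rot: [0.003, 1.0, -0.022, 0.003]
contact_force: [0.2, -0.7, -0.0]
gripper_width: 0.13
finger_force: 41.3
```

```bash
python3 -c "
from h import *
rel([(.4627,-.0302,.275,KIT),(.4627,-.0302,.215,KIT)])"
```

```text
t 2.6167 pos [ 0.483  -0.3524  0.2847] yaw -2.58 tilt 0.42 F [ 0.2 -0.7 -0. ] w 11.1 ff 41.3 q [-0.75  0.29  1.39 -0.    1.46  0.87]
[0.008, -0.002, -1.23] [-3.48, -32.1, 0.8]
[0.008, -0.002, -1.23] [-3.51, -32.13, 6.8]
```

Request:
apply_moves --plan '[[[0,0,-0.1,0,-3,0.5,1],[0,0,-0.24,-0.6,-6.4,0.8,1],[0,0,-0.36,-1,-9.6,0.8,1],[0,0,-0.48,-1.4,-12.8,0.8,1],[0,0,-0.6,-1.8,-16,0.8,1],[0,0,-0.72,-2.2,-19.2,0.8,1],[0,0,-0.84,-2.6,-22.4,0.8,1],[0,0,-0.96,-3,-25.6,0.8,1],[0,0,-1.08,-3.3,-28.8,0.8,1],[0,0,-1.2,-3.45,-31.5,0.8,1],[0,0,-1.23,-3.48,-32.1,0.8,1],[0,0,-1.23,-3.48,-32.1,0.8,1]]]'

```text
time_s: 3.62
eef_pos: [0.4603, -0.0273, 0.2717]
tool_rot: [-0.001, 0.829, 0.56, -0.001]
contact_force: [-0.2, -0.7, -0.6]
gripper_width: 0.126
finger_force: 41.3
```

```bash
python3 -c "
from h import *
rel([(.4627,-.0302,.215,KIT)])"
```

```text
t 3.6167 pos [ 0.4603 -0.0273  0.2717] yaw 68.06 tilt 0.16 F [-0.2 -0.7 -0.6] w 10.7 ff 41.3 q [-0.21  0.09  1.68 -0.    1.38  0.17]
[-0.003, 0.001, 0.003] [-0.17, 0.34, 5.67]
```

Request:
apply_moves --plan '[[[0,0,0,-0.2,0.3,3,1],[0,0,0,-0.2,0.3,5.7,1],[0,0,0,-0.2,0.3,5.7,1],[0,0,0,-0.2,0.3,5.7,1],[0,0,0,-0.2,0.3,5.7,1]]]'

```text
time_s: 4.03
eef_pos: [0.4641, -0.033, 0.2168]
tool_rot: [0.0, 0.83, 0.558, 0.0]
contact_force: [0.6, 0.3, -0.2]
gripper_width: 0.131
finger_force: 41.3
```

```bash
python3 -c "
from h import *
rel([(.4627,-.0302,.215,KIT)])
cv2.imwrite('pics/s5.png',bot.camera('scene'))
crop('pics/s5.png',190,170,340,320,4,'pics/s5c.png')"
```

```text
t 4.0333 pos [ 0.4641 -0.033   0.2168] yaw 67.79 tilt 0.05 F [ 0.6  0.3 -0.2] w 11.1 ff 41.3 q [-0.22  0.13  1.77 -0.    1.24  0.17]
[0.001, 0.0, -0.002] [0.21, -0.24, 0.18]
```

View pics/s5c.png

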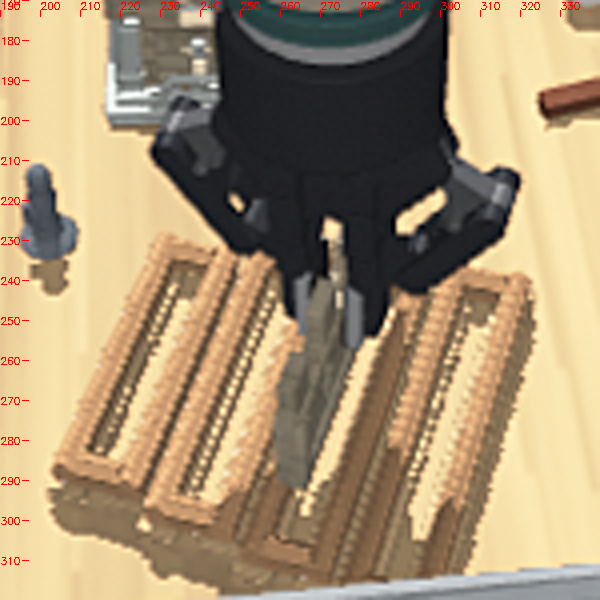

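The panel hangs over frame 3, with its bottom near end at pixel (262.7,291.8). I'll let it settle and compare that with the prediction.

Request:
apply_moves --plan '[[[0,0,0,0,0,0,1],[0,0,0,0,0,0,1]]]'

```text
time_s: 4.25
eef_pos: [0.4643, -0.0325, 0.2175]
tool_rot: [0.001, 0.83, 0.558, 0.001]
contact_force: [-0.2, -0.3, -0.4]
gripper_width: 0.127
finger_force: 41.3
```

```bash
python3 -c "
from h import *
rel([(.4627,-.0302,.215,KIT)])
a=np.radians(KIT); X=np.array([np.cos(a),np.sin(a),0]);Y=np.array([-X[1],X[0],0])
for c in((.4641,-.033,0),(.4627,-.0302,0)):
  print([pix('scene',np.array(c)+X*.059+[0,0,z]) for z in(.17,.174,.178)])
# observed point relative to the rack centre
for z in(.17,.174,.178):
  d=at('scene',(262.7,291.8),z)-[.4627,-.0302,0]; print(z,d@X,d@Y)
# frame 3 outer corners observed
C=np.array([.4812,-.0377,.155])
for k,(y,L) in enumerate(((-.06,.099),(-.02,.114),(.02,.127),(.06,.139))): print([[pix('scene',C+X*s*(L/2+.008)+Y*(y+t*.014)).tolist() for t in(-1,1)] for s in(1,-1)])
"
```

```text
t 4.25 pos [ 0.4643 -0.0325  0.2175] yaw 67.85 tilt 0.15 F [-0.2 -0.3 -0.4] w 10.8 ff 41.3 q [-0.22  0.13  1.77 -0.    1.24  0.17]
[0.003, -0.0, -0.001] [0.15, -0.24, 0.25]
[array([263.2, 295.5]), array([263.1, 294.1]), array([263. , 292.6])]
[array([264.3, 297.1]), array([264.2, 295.6]), array([264.1, 294.2])]
0.17 0.05102264294033612 -0.00496502839255045
0.174 0.0533621473286457 -0.004099055359683006
0.178 0.055701651716955285 -0.003233082326815559
[[[206.3, 286.6], [223.5, 291.0]], [[232.1, 230.3], [248.0, 233.9]]]
[[[229.2, 297.0], [246.8, 301.5]], [[256.2, 232.1], [272.2, 235.8]]]
[[[253.0, 307.2], [271.0, 311.8]], [[280.3, 234.5], [296.5, 238.2]]]
[[[277.6, 317.4], [296.1, 322.2]], [[304.4, 237.1], [320.8, 240.8]]]
```

Request:
apply_moves --plan '[[[0,0,0,0.2,-0.2,0,1],[0,0,0,0.2,-0.2,0.6,1],[0,0,0,0.2,-0.2,1.2,1],[0,0,0,0.2,-0.2,1.6,1],[0,0,0,0.2,-0.2,2,1],[0,0,0,0.2,-0.2,2.3,1],[0,0,0,0.2,-0.2,2.6,1],[0,0,0,0.2,-0.2,2.6,1]]]'

```text
time_s: 4.92
eef_pos: [0.4625, -0.0295, 0.1897]
tool_rot: [-0.0, 0.83, 0.558, -0.0]
contact_force: [0.7, -1.0, -0.6]
gripper_width: 0.127
finger_force: 41.2
```

```bash
python3 -c "
from h import *
rel([(.4627,-.0302,.1845,KIT)])
cv2.imwrite('pics/s6.png',bot.camera('scene'))
crop('pics/s6.png',220,210,330,320,5,'pics/s6c.png')"
```

```text
t 4.9167 pos [ 0.4625 -0.0295  0.1897] yaw 67.88 tilt 0.01 F [ 0.7 -1.  -0.6] w 10.8 ff 41.2 q [-0.21  0.15  1.82 -0.    1.17  0.17]
[-0.0, 0.0, -0.0] [-0.05, 0.05, 0.52]
```

View pics/s6c.png

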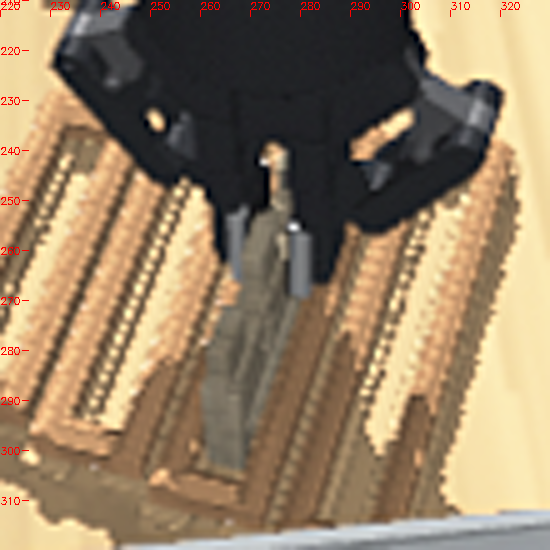

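It is inside frame 3 with no contact force. Lower until contact.

Request:
apply_moves --plan '[[[0,0,0,0,0,0.3,1],[0,0,0,0,0,0.5,1],[0,0,0,0,0,0.6,1],[0,0,0,0,0,0.6,1]]]'

```text
time_s: 5.3
eef_pos: [0.4638, -0.0299, 0.1855]
tool_rot: [0.002, 0.83, 0.558, 0.001]
contact_force: [1.0, -0.8, 4.7]
gripper_width: 0.127
finger_force: 42.0
```

Request:
apply_moves --plan '[[[0,0,0,0,0,0.5,0.35],[0,0,0,0,0,0.5,0.35],[0,0,0,0,0,0.5,0.35],[0,0,0,0,0,0.5,0.35],[0,0,0,0,0,-2,0.35],[0,0,0,0,0,-5,0.35],[0,0,0,0,0,-8,0.3],[0,0,0,0,0,-9.5,0.25],[0,0,0,0,0,-9.5,0.25],[0,0,0,0,0,-9.5,0.25]]]'

```text
time_s: 6.13
eef_pos: [0.4625, -0.0294, 0.2797]
tool_rot: [0.001, 0.83, 0.558, 0.0]
contact_force: [-1.3, -1.1, -0.7]
gripper_width: 0.369
finger_force: 0.0
```

```bash
python3 -c "
from h import *
rel([(.482,-.308,.280,DRY)])
cv2.imwrite('pics/s7.png',bot.camera('scene'))
crop('pics/s7.png',200,180,330,320,4,'pics/s7c.png')"
```

```text
t 6.1333 pos [ 0.4625 -0.0294  0.2797] yaw 67.89 tilt 0.08 F [-1.3 -1.1 -0.7] w 31.4 ff 0.0 q [-0.21  0.09  1.66 -0.    1.39  0.17]
[0.001, -0.001, 1.23] [-25.08, 12.29, -0.02]
```

View pics/s7c.png

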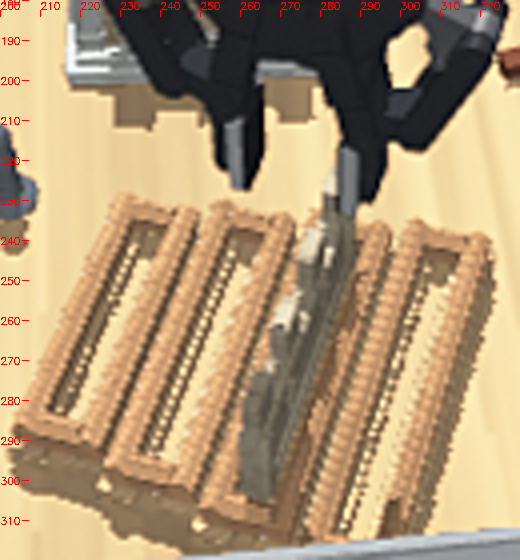

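Panel 118 is seated in frame 3, with its near end at (263,303). Next is C (105) to frame 2.

Request:
apply_moves --plan '[[[0,0,0.12,-2.5,1.2,0,0.25],[0,0,0.24,-5,2.4,0,0.25],[0,0,0.36,-7.5,3.6,0,0.25],[0,0,0.48,-10,4.8,0,0.25],[0,0,0.6,-12.5,6,0,0.25],[0,0,0.72,-15,7.2,0,0.25],[0,0,0.84,-17.5,8.4,0,0.25],[0,0,0.96,-20,9.6,0,0.25],[0,0,1.08,-22.5,10.8,0,0.25],[0,0,1.2,-24.5,12,0,0.25],[0,0,1.23,-25.1,12.3,0,0.25],[0,0,1.23,-25.1,12.3,0,0.25]]]'

```text
time_s: 7.18
eef_pos: [0.4812, -0.3094, 0.277]
tool_rot: [-0.001, 1.0, -0.023, -0.002]
contact_force: [-1.4, 0.1, -0.4]
gripper_width: 0.378
finger_force: 0.0
```

Request:
apply_moves --plan '[[[0,0,0,0,0,3,0.25],[0,0,0,0,0,3,0.25],[0,0,0,0,0,3,0.25]]]'

```text
time_s: 7.43
eef_pos: [0.4805, -0.3059, 0.2475]
tool_rot: [-0.002, 1.0, -0.021, -0.002]
contact_force: [0.3, -0.5, 0.2]
gripper_width: 0.378
finger_force: 0.0
```

```bash
python3 -c "
from h import *
rel([(.482,-.308,.179,DRY)])"
```

```text
t 7.4333 pos [ 0.4805 -0.3059  0.2475] yaw -2.46 tilt 0.35 F [ 0.3 -0.5  0.2] w 32.1 ff 0.0 q [-0.69  0.27  1.51  0.    1.37  0.92]
[-0.004, 0.004, 0.002] [0.19, 0.23, 6.85]
```

Request:
apply_moves --plan '[[[0,0,0,0.1,0.1,3,0.25],[0,0,0,0.1,0.1,5.5,0.25],[0,0,0,0.1,0.1,6.8,0.25],[0,0,0,0.1,0.1,6.8,0.25],[0,0,0,0.1,0.1,6.8,0.25]]]'

```text
time_s: 7.85
eef_pos: [0.4831, -0.3086, 0.182]
tool_rot: [-0.0, 1.0, -0.022, 0.0]
contact_force: [0.6, 0.6, -0.1]
gripper_width: 0.373
finger_force: 0.0
```

Request:
apply_moves --plan '[[[0,0,0,0,0,0,1],[0,0,0,0,0,0,1],[0,0,0,0,0,0,1],[0,0,0,0,0,0,1],[0,0,0,0,0,0,1],[0,0,0,0,0,0,1],[0,0,0,0,0,-3,1],[0,0,0,0,0,-6,1],[0,0,0,0,0,-9,1],[0,0,0,0,0,-10,1],[0,0,0,0,0,-10,1]]]'

```text
time_s: 8.77
eef_pos: [0.4841, -0.3106, 0.2851]
tool_rot: [0.003, 1.0, -0.023, 0.003]
contact_force: [-0.1, 0.4, -0.8]
gripper_width: 0.127
finger_force: 40.1
```

```bash
python3 -c "
from h import *
rel([(.4997,-.0452,.280,KIT)])"
```

```text
t 8.7667 pos [ 0.4841 -0.3106  0.2851] yaw -2.58 tilt 0.46 F [-0.1  0.4 -0.8] w 10.8 ff 40.1 q [-0.69  0.25  1.44 -0.    1.44  0.92]
[0.008, -0.002, -1.23] [0.36, -26.59, 0.37]
```

Request:
apply_moves --plan '[[[0,0,-0.12,0,-2.7,0.3,1],[0,0,-0.24,0,-5.4,0.3,1],[0,0,-0.36,0,-8.1,0.3,1],[0,0,-0.48,0,-10.8,0.3,1],[0,0,-0.6,0.1,-13.5,0.3,1],[0,0,-0.72,0.2,-16.2,0.3,1],[0,0,-0.84,0.3,-18.9,0.3,1],[0,0,-0.96,0.3,-21.6,0.3,1],[0,0,-1.08,0.3,-24.3,0.3,1],[0,0,-1.2,0.3,-26.2,0.3,1],[0,0,-1.23,0.35,-26.5,0.3,1],[0,0,-1.23,0.35,-26.5,0.3,1]]]'

```text
time_s: 9.77
eef_pos: [0.4975, -0.0439, 0.2769]
tool_rot: [-0.001, 0.829, 0.559, -0.001]
contact_force: [-0.6, -0.8, 0.1]
gripper_width: 0.126
finger_force: 40.1
```

Request:
apply_moves --plan '[[[0,0,0,0,0,3,1],[0,0,0,0,0,5.5,1],[0,0,0,0,0,5.5,1],[0,0,0,0,0,5.5,1],[0,0,0,0,0,5.5,1]]]'

```text
time_s: 10.18
eef_pos: [0.4989, -0.0458, 0.224]
tool_rot: [0.001, 0.83, 0.558, 0.0]
contact_force: [0.4, 0.3, 0.4]
gripper_width: 0.132
finger_force: 40.1
```

```bash
python3 -c "
from h import *
rel([(.4997,-.0452,.1857,KIT)])"
```

```text
t 10.1833 pos [ 0.4989 -0.0458  0.224 ] yaw 67.78 tilt 0.07 F [0.4 0.3 0.4] w 11.2 ff 40.1 q [-0.23  0.18  1.69 -0.    1.27  0.16]
[0.001, 0.0, -0.002] [0.09, 0.04, 3.83]
```

Request:
apply_moves --plan '[[[0,0,0,0.1,0,0.8,1],[0,0,0,0.1,0,1.6,1],[0,0,0,0.1,0,2.2,1],[0,0,0,0.1,0,2.7,1],[0,0,0,0.1,0,3.1,1],[0,0,0,0.1,0,3.4,1],[0,0,0,0.1,0,3.4,1]]]'

```text
time_s: 10.77
eef_pos: [0.4999, -0.0442, 0.1894]
tool_rot: [0.001, 0.83, 0.558, 0.001]
contact_force: [3.4, -0.3, -1.5]
gripper_width: 0.127
finger_force: 38.7
```

Request:
apply_moves --plan '[[[0,0,0,0,0,0.3,1],[0,0,0,0,0,0.5,1],[0,0,0,0,0,0.5,1]]]'

```text
time_s: 11.02
eef_pos: [0.5009, -0.0445, 0.1858]
tool_rot: [0.002, 0.83, 0.558, 0.002]
contact_force: [3.6, -2.0, 4.8]
gripper_width: 0.128
finger_force: 39.3
```

Request:
apply_moves --plan '[[[0,0,0,0,0,0,0.35],[0,0,0,0,0,0,0.35],[0,0,0,0,0,0,0.35],[0,0,0,0,0,0,0.35],[0,0,0,0,0,-2,0.35],[0,0,0,0,0,-5,0.35],[0,0,0,0,0,-8,0.3],[0,0,0,0,0,-9.5,0.25],[0,0,0,0,0,-9.5,0.25],[0,0,0,0,0,-9.5,0.25]]]'

```text
time_s: 11.85
eef_pos: [0.4985, -0.0437, 0.2795]
tool_rot: [0.0, 0.83, 0.558, 0.0]
contact_force: [-0.1, -0.6, 0.1]
gripper_width: 0.375
finger_force: 0.0
```

```bash
python3 -c "
from h import *
rel([(.486,-.2645,.280,DRY)])"
```

```text
t 11.85 pos [ 0.4985 -0.0437  0.2795] yaw 67.89 tilt 0.03 F [-0.1 -0.6  0.1] w 31.8 ff 0.0 q [-0.23  0.14  1.59  0.    1.4   0.16]
[0.0, -0.0, 1.23] [-20.92, 7.15, -0.05]
```

Request:
apply_moves --plan '[[[0,0,0.12,-2.1,0.7,0,0.25],[0,0,0.24,-4.2,1.4,0,0.25],[0,0,0.36,-6.3,2.1,0,0.25],[0,0,0.48,-8.4,2.8,0,0.25],[0,0,0.6,-10.5,3.5,0,0.25],[0,0,0.72,-12.6,4.2,0,0.25],[0,0,0.84,-14.7,5,0,0.25],[0,0,0.96,-16.8,5.7,0,0.25],[0,0,1.08,-18.9,6.4,0,0.25],[0,0,1.2,-20.5,7,0,0.25],[0,0,1.23,-20.9,7.15,0,0.25],[0,0,1.23,-20.9,7.15,0,0.25]]]'

```text
time_s: 12.85
eef_pos: [0.4853, -0.2647, 0.2773]
tool_rot: [-0.001, 1.0, -0.023, -0.002]
contact_force: [-0.1, 0.5, 0.7]
gripper_width: 0.374
finger_force: 0.0
```

Request:
apply_moves --plan '[[[0,0,0,0,0,3,0.25],[0,0,0,0,0,3,0.25],[0,0,0,0,0,3,0.25],[0,0,0,0,0,3,0.25]]]'

```text
time_s: 13.18
eef_pos: [0.4863, -0.2634, 0.2496]
tool_rot: [-0.0, 1.0, -0.022, -0.0]
contact_force: [-0.4, 1.0, -0.9]
gripper_width: 0.373
finger_force: 0.0
```

```bash
python3 -c "
from h import *
rel([(.486,-.2645,.183,DRY)])"
```

```text
t 13.1833 pos [ 0.4863 -0.2634  0.2496] yaw -2.47 tilt 0.03 F [-0.4  1.  -0.9] w 31.7 ff 0.0 q [-0.62  0.24  1.54  0.    1.36  0.99]
[-0.0, 0.0, 0.002] [-0.02, 0.11, 6.66]
```

Request:
apply_moves --plan '[[[0,0,0,0,0.1,3,0.25],[0,0,0,0,0.1,5.5,0.25],[0,0,0,0,0.1,6.7,0.25],[0,0,0,0,0.1,6.7,0.25],[0,0,0,0,0.1,6.7,0.25]]]'

```text
time_s: 13.6
eef_pos: [0.4867, -0.2652, 0.1831]
tool_rot: [0.0, 1.0, -0.022, 0.0]
contact_force: [0.4, -0.1, 0.5]
gripper_width: 0.377
finger_force: 0.0
```

Request:
apply_moves --plan '[[[0,0,0,0,0,0,1],[0,0,0,0,0,0,1],[0,0,0,0,0,0,1],[0,0,0,0,0,0,1],[0,0,0,0,0,0,1],[0,0,0,0,0,0,1],[0,0,0,0,0,-3,1],[0,0,0,0,0,-6,1],[0,0,0,0,0,-9,1],[0,0,0,0,0,-10,1],[0,0,0,0,0,-10,1],[0,0,0,0,0,-10,1]]]'

```text
time_s: 14.6
eef_pos: [0.486, -0.2654, 0.2823]
tool_rot: [0.0, 1.0, -0.023, 0.0]
contact_force: [-0.3, -0.2, -0.4]
gripper_width: 0.125
finger_force: 39.1
```

```bash
python3 -c "
from h import *
rel([(.4256,-.0151,.285,KIT)])"
```

```text
t 14.6 pos [ 0.486  -0.2654  0.2823] yaw -2.59 tilt 0.05 F [-0.3 -0.2 -0.4] w 10.7 ff 39.1 q [-0.63  0.22  1.48 -0.    1.43  0.99]
[0.001, 0.0, -1.23] [-7.16, -24.74, -0.3]
```

Request:
apply_moves --plan '[[[0,0,-0.12,-0.7,-2.5,-0.2,1],[0,0,-0.24,-1.4,-5,-0.2,1],[0,0,-0.36,-2.1,-7.5,-0.2,1],[0,0,-0.48,-2.8,-10,-0.2,1],[0,0,-0.6,-3.5,-12.5,-0.2,1],[0,0,-0.72,-4.2,-15,-0.2,1],[0,0,-0.84,-5,-17.5,-0.2,1],[0,0,-0.96,-5.7,-20,-0.2,1],[0,0,-1.08,-6.4,-22.5,-0.2,1],[0,0,-1.2,-7,-24.4,-0.2,1],[0,0,-1.23,-7.15,-24.7,-0.2,1],[0,0,-1.23,-7.15,-24.7,-0.2,1]]]'

```text
time_s: 15.6
eef_pos: [0.4245, -0.0145, 0.2827]
tool_rot: [-0.001, 0.829, 0.559, -0.001]
contact_force: [0.9, -0.2, 0.3]
gripper_width: 0.13
finger_force: 39.0
```

Request:
apply_moves --plan '[[[0,0,0,0,0,3,1],[0,0,0,0,0,5.5,1],[0,0,0,0,0,5.8,1],[0,0,0,0,0,5.8,1],[0,0,0,0,0,5.8,1]]]'

```text
time_s: 16.02
eef_pos: [0.4265, -0.0163, 0.2266]
tool_rot: [0.0, 0.83, 0.558, -0.0]
contact_force: [0.1, -0.5, -0.4]
gripper_width: 0.133
finger_force: 39.0
```

```bash
python3 -c "
from h import *
rel([(.4256,-.0151,.1867,KIT)])"
```

```text
t 16.0167 pos [ 0.4265 -0.0163  0.2266] yaw 67.78 tilt 0.03 F [ 0.1 -0.5 -0.4] w 11.3 ff 39.0 q [-0.2   0.06  1.82 -0.    1.25  0.19]
[0.0, 0.0, -0.002] [0.07, -0.13, 3.99]
```

Request:
apply_moves --plan '[[[0,0,0,0.1,0,0.8,1],[0,0,0,0.1,0,1.6,1],[0,0,0,0.1,0,2.2,1],[0,0,0,0.1,0,2.7,1],[0,0,0,0.1,0,3.1,1],[0,0,0,0.1,0,3.5,1],[0,0,0,0.1,0,3.5,1]]]'

```text
time_s: 16.6
eef_pos: [0.4261, -0.0144, 0.1906]
tool_rot: [-0.0, 0.83, 0.558, -0.0]
contact_force: [-0.5, -0.9, -0.2]
gripper_width: 0.129
finger_force: 38.9
```

Request:
apply_moves --plan '[[[0,0,0,0,0,0.3,1],[0,0,0,0,0,0.5,1],[0,0,0,0,0,0.5,1]]]'

```text
time_s: 16.85
eef_pos: [0.427, -0.0147, 0.1866]
tool_rot: [0.001, 0.83, 0.558, 0.001]
contact_force: [1.6, -1.3, 0.1]
gripper_width: 0.128
finger_force: 38.8
```

Not quite on the bottom yet, so down a few more millimetres before release.

Request:
apply_moves --plan '[[[0,0,0,0,0,0.2,1],[0,0,0,0,0,0.3,1],[0,0,0,0,0,0.3,1]]]'

```text
time_s: 17.1
eef_pos: [0.4272, -0.0147, 0.1862]
tool_rot: [0.001, 0.83, 0.558, 0.001]
contact_force: [-2.9, -0.0, 19.2]
gripper_width: 0.125
finger_force: 42.1
```

Request:
apply_moves --plan '[[[0,0,0,0,0,0,0.35],[0,0,0,0,0,0,0.35],[0,0,0,0,0,0,0.35],[0,0,0,0,0,0,0.35],[0,0,0,0,0,-2,0.35],[0,0,0,0,0,-5,0.35],[0,0,0,0,0,-8,0.3],[0,0,0,0,0,-9.5,0.25],[0,0,0,0,0,-9.5,0.25],[0,0,0,0,0,-9.5,0.25]]]'

```text
time_s: 17.93
eef_pos: [0.4264, -0.0145, 0.2784]
tool_rot: [0.0, 0.83, 0.558, 0.0]
contact_force: [0.4, -0.9, 0.5]
gripper_width: 0.375
finger_force: 0.0
```

```bash
python3 -c "
from h import *
rel([(.488,-.2207,.280,DRY)])
cv2.imwrite('pics/s8.png',bot.camera('scene'))
crop('pics/s8.png',190,140,340,320,4-1,'pics/s8c.png')"
```

```text
t 17.9333 pos [ 0.4264 -0.0145  0.2784] yaw 67.88 tilt 0.05 F [ 0.4 -0.9  0.5] w 31.8 ff 0.0 q [-0.2   0.03  1.73 -0.    1.38  0.19]
[0.001, -0.001, 1.23] [-16.79, 13.47, -0.15]
```

View pics/s8c.png

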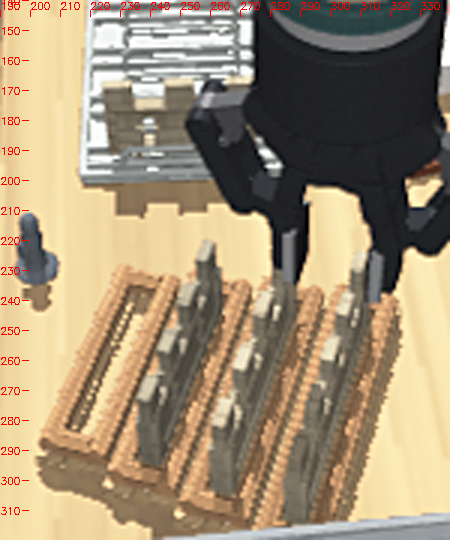

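Three panels are seated and upright in frames 2–4. Panel 90 is left in the drying rack, at about (248,180).

Request:
apply_moves --plan '[[[0,0,0.12,-1.7,1.3,0,0.25],[0,0,0.24,-3.4,2.7,0,0.25],[0,0,0.36,-5.1,4,0,0.25],[0,0,0.48,-6.8,5.4,0,0.25],[0,0,0.6,-8.4,6.7,0,0.25],[0,0,0.72,-10,8,0,0.25],[0,0,0.84,-11.7,9.4,0,0.25],[0,0,0.96,-13.3,10.7,0,0.25],[0,0,1.08,-15,12,0,0.25],[0,0,1.2,-16.5,13.2,0,0.25],[0,0,1.23,-16.8,13.5,0,0.25],[0,0,1.23,-16.8,13.5,0,0.25]]]'

```text
time_s: 18.98
eef_pos: [0.4876, -0.2219, 0.2757]
tool_rot: [-0.001, 1.0, -0.024, -0.002]
contact_force: [-0.4, -0.3, 0.3]
gripper_width: 0.377
finger_force: 0.0
```

Request:
apply_moves --plan '[[[0,0,0,0,0,3,0.25],[0,0,0,0,0,3,0.25],[0,0,0,0,0,3,0.25],[0,0,0,0,0,3,0.25]]]'

```text
time_s: 19.32
eef_pos: [0.4879, -0.2203, 0.2483]
tool_rot: [-0.0, 1.0, -0.022, -0.0]
contact_force: [-0.4, 0.4, 0.1]
gripper_width: 0.375
finger_force: 0.0
```

```bash
python3 -c "
from h import *
rel([(.488,-.2207,.180,DRY)])"
```

```text
t 19.3167 pos [ 0.4879 -0.2203  0.2483] yaw -2.53 tilt 0.06 F [-0.4  0.4  0.1] w 31.9 ff 0.0 q [-0.55  0.21  1.58  0.    1.35  1.06]
[-0.001, 0.001, 0.001] [0.02, 0.04, 6.83]
```

Request:
apply_moves --plan '[[[0,0,0,0,0,3,0.25],[0,0,0,0,0,5.5,0.25],[0,0,0,0,0,6.8,0.25],[0,0,0,0,0,6.8,0.25],[0,0,0,0,0,6.8,0.25]]]'

```text
time_s: 19.73
eef_pos: [0.4884, -0.2208, 0.181]
tool_rot: [0.0, 1.0, -0.022, 0.0]
contact_force: [-0.1, -0.4, 0.6]
gripper_width: 0.378
finger_force: 0.0
```

Request:
apply_moves --plan '[[[0,0,0,0,0,0,1],[0,0,0,0,0,0,1],[0,0,0,0,0,0,1],[0,0,0,0,0,0,1],[0,0,0,0,0,0,1],[0,0,0,0,0,0,1],[0,0,0,0,0,-3,1],[0,0,0,0,0,-6,1],[0,0,0,0,0,-9,1],[0,0,0,0,0,-10,1],[0,0,0,0,0,-10,1],[0,0,0,0,0,-10,1]]]'

```text
time_s: 20.73
eef_pos: [0.4879, -0.2209, 0.2801]
tool_rot: [0.0, 1.0, -0.023, 0.0]
contact_force: [0.3, 1.4, 0.3]
gripper_width: 0.131
finger_force: 38.8
```

```bash
python3 -c "
from h import *
rel([(.5370,-.0603,.282,KIT)])"
```

```text
t 20.7333 pos [ 0.4879 -0.2209  0.2801] yaw -2.59 tilt 0.03 F [0.3 1.4 0.3] w 11.1 ff 38.8 q [-0.55  0.2   1.53 -0.    1.42  1.06]
[0.001, 0.0, -1.23] [4.18, -16.27, -0.2]
```

Request:
apply_moves --plan '[[[0,0,-0.12,0.4,-1.6,-0.2,1],[0,0,-0.24,0.8,-3.3,-0.2,1],[0,0,-0.36,1.2,-4.9,-0.2,1],[0,0,-0.48,1.6,-6.5,-0.2,1],[0,0,-0.6,2,-8.1,-0.2,1],[0,0,-0.72,2.4,-9.8,-0.2,1],[0,0,-0.84,2.8,-11.4,-0.2,1],[0,0,-0.96,3.2,-13,-0.2,1],[0,0,-1.08,3.6,-14.6,-0.2,1],[0,0,-1.2,4.1,-16,-0.2,1],[0,0,-1.23,4.2,-16.3,-0.2,1],[0,0,-1.23,4.2,-16.3,-0.2,1]]]'

```text
time_s: 21.73
eef_pos: [0.5367, -0.0592, 0.2802]
tool_rot: [-0.001, 0.83, 0.558, -0.001]
contact_force: [0.3, -0.8, 0.3]
gripper_width: 0.132
finger_force: 38.8
```

Request:
apply_moves --plan '[[[0,0,0,0,0,3,1],[0,0,0,0,0,5.5,1],[0,0,0,0,0,6.3,1],[0,0,0,0,0,6.3,1],[0,0,0,0,0,6.3,1]]]'

```text
time_s: 22.15
eef_pos: [0.5372, -0.0607, 0.2192]
tool_rot: [-0.0, 0.83, 0.558, -0.0]
contact_force: [0.8, 0.5, 0.2]
gripper_width: 0.126
finger_force: 38.8
```

```bash
python3 -c "
from h import *
rel([(.5370,-.0603,.185,KIT)])
cv2.imwrite('pics/s9.png',bot.camera('scene'))
crop('pics/s9.png',190,200,330,320,5,'pics/s9c.png')
a=np.radians(KIT); X=np.array([np.cos(a),np.sin(a),0])
p=bot.sense()['eef_pos']
for e in(.045,.041):
  for z in(.031,.036,.041): print(e,z,pix('scene',p+X*e-[0,0,z]))
"
```

```text
t 22.15 pos [ 0.5372 -0.0607  0.2192] yaw 67.78 tilt 0.05 F [0.8 0.5 0.2] w 10.7 ff 38.8 q [-0.24  0.24  1.62 -0.    1.28  0.15]
[-0.001, 0.001, -0.002] [0.03, -0.04, 3.42]
0.045 0.031 [214.9 269.3]
0.045 0.036 [215.2 271.2]
0.045 0.041 [215.5 273.1]
0.041 0.031 [215.8 267.2]
0.041 0.036 [216.2 269.1]
0.041 0.041 [216.5 270.9]
```

View pics/s9c.png

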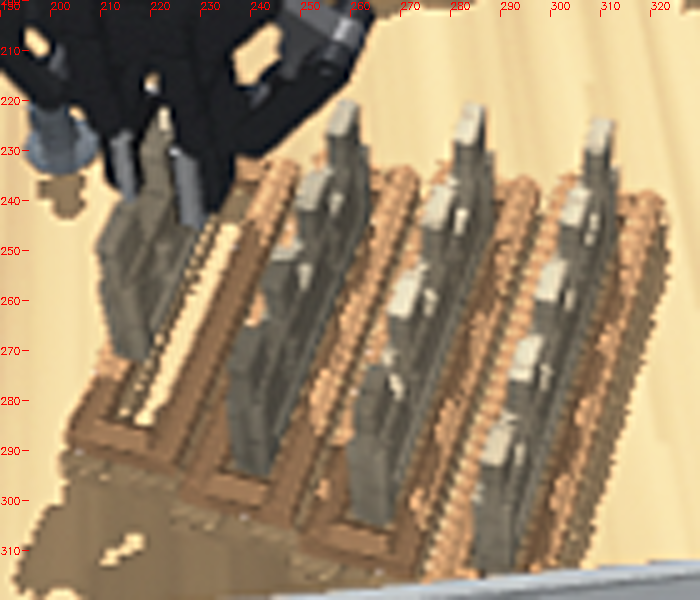

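The panel's near bottom end is at (215.2,270.6), matching the prediction of (215.2,271.2). Lower it.

Request:
apply_moves --plan '[[[0,0,0,0,0,0.8,1],[0,0,0,0,0,1.6,1],[0,0,0,0,0,2.2,1],[0,0,0,0,0,2.7,1],[0,0,0,0,0,3.1,1],[0,0,0,0,0,3.3,1],[0,0,0,0,0,3.3,1]]]'

```text
time_s: 22.78
eef_pos: [0.538, -0.0602, 0.1862]
tool_rot: [0.0, 0.83, 0.558, 0.0]
contact_force: [2.2, 0.1, -0.9]
gripper_width: 0.122
finger_force: 38.9
```

Request:
apply_moves --plan '[[[0,0,0,0,0,0.2,1],[0,0,0,0,0,0.3,1],[0,0,0,0,0,0.3,1]]]'

```text
time_s: 23.03
eef_pos: [0.5384, -0.0603, 0.1848]
tool_rot: [0.001, 0.83, 0.558, 0.001]
contact_force: [0.2, -0.9, 6.4]
gripper_width: 0.132
finger_force: 40.1
```

Contact is at the expected seating height. Now release, rise and back off.

Request:
apply_moves --plan '[[[0,0,0,0,0,0.1,1],[0,0,0,0,0,0.1,0.35],[0,0,0,0,0,0.1,0.35],[0,0,0,0,0,0.1,0.35],[0,0,0,0,0,0.1,0.35],[0,0,0,0,0,-2,0.35],[0,0,0,0,0,-5,0.35],[0,0,0,0,0,-8,0.35],[0,0,0,0,0,-11,0.35],[0,0,0,-4,0,-12,0.35],[0,0,0,-8,0,-12,0.35],[0,0,0,-11,0,-12,0.35]]]'

```text
time_s: 24.03
eef_pos: [0.4954, -0.1636, 0.3043]
tool_rot: [0.001, 0.829, 0.559, -0.0]
contact_force: [0.4, 0.2, -0.7]
gripper_width: 0.324
finger_force: 0.0
```

```bash
python3 -c "
from h import *
rel([])
cv2.imwrite('pics/s10.png',bot.camera('scene'))
crop('pics/s10.png',185,200,335,320,5,'pics/s10c.png')"
```

```text
t 24.0333 pos [ 0.4954 -0.1636  0.3043] yaw 67.95 tilt 0.14 F [ 0.4  0.2 -0.7] w 27.5 ff 0.0 q [-0.45  0.17  1.51 -0.    1.47 -0.07]
```

View pics/s10c.png

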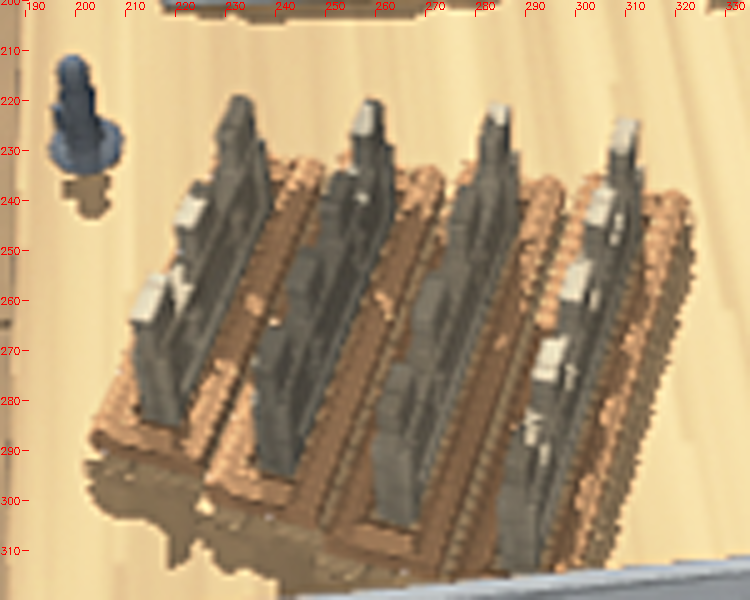

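All four panels stand upright and down in their frames, with near ends at about (215,284), (238,294), (263,304) and (288,313). The figure at (201,232) has not moved. Handing in.

```bash
python3 -c "
from cell import bot
print(bot.hand_in())"
```

```text
the job is handed in; nothing more can be done
None
```

All four panels now stand upright in the kit rack in order of length, each down in its own frame; the figure was undisturbed, the arm stayed well clear of the glue tube, and I handed the job in at about 24 s, though no verdict came back.

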